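# Turn the coffee vacuum pump just over its compression and lock it

### The job

Gently turn the flywheel of the coffee canister's vacuum pump clockwise (seen from above) by its red knob, feeling the resistance build up to its peak, and stop just past it, where the push needed has died away again and the wheel stays by itself when you let go; do not let it run on down the other side. Then throw the red-tipped lock lever all the way over to its other end, away from the robot, and let go. Never force or squeeze the wheel hard, and leave the espresso cup on the pump's board, the dice and the other game things where they are.

Things in the scene. Friction and masses are not known exactly. Their poses are not given: they have to be found in the camera images.
- pump: Fixed vacuum pump on a dark wooden board, 18 mm thick. Origin on the flywheel's vertical axis at table height, z up; x points towards the white canister (centre at x 135, y 35 mm; 88 mm high, 92 mm across). The board spans x -90 to 190, y -195 to 90 mm. The finned cylinder under the wheel is 104 mm across. The lock lever is at x 0, y -150 mm.
- crank_knob (a point): Half-way up the red knob standing on the flywheel, 55 mm from its axis: 18 mm across, 106 to 142 mm above the table. Top dead centre is unmarked, 1.6 to 2.8 rad clockwise of the start. Within 0.11 rad of it the wheel stays where left; short of that it springs back, beyond it runs on. Over 30 N of contact on wheel and knob, pinching included, spoils the bearing.
- lock (a joint): Lock lever: 0 leaning to the pump's -x side (unlocked), 1.0 rad fully over to the pump's +x side (locked). It stays where it is left; about 1 N at its tip moves it.
- lock_tip (a point): Centre of the lever's red ball tip, 26 mm across, on a steel rod 10 mm thick. The hinge, parallel to the pump's y, is 80 mm from it, 52 mm above the table at pump x 0, y -150 mm. The tip is 122 mm high and 38 mm to the hinge's -x side unlocked, to its +x side locked; 132 mm high upright. The grey block under it is 75 x 55 mm, 55 mm high.
- cup: Loose cobalt blue ceramic espresso cup, 62 mm across and 55 mm high, standing on the pump's wooden board about 200 mm from the wheel's axis; origin at the centre of its underside. To be left alone.
- die_a: White die, 16 mm, loose on the aluminium tray; origin at the centre of its underside. To be left alone.
- die_b: The other white die, alike.
- piece_a: Light wooden game piece, a disc 34 mm across and 9 mm high, loose on the table; origin at the centre of its underside. To be left alone.
- piece_b: Dark wooden game piece, alike.
- flywheel: Steel disc 140 mm across, 12 mm thick, upper face 106 mm above the table, brass boss 40 mm across, 6 mm high. Origin on its vertical axis at its underside; turns with the wheel. Friction alone takes 2.2 N at the knob; the load adds to it, rising to a peak of 9 to 12 N in all, then falling back to friction alone at top dead centre, 0.75 rad past the peak.

How it is judged:
On the way, in this order (a step that is already met when the one before it is completed fails the run):
1. the flywheel has been turned over the resistance peak and, let go, stands still by itself with its knob on the canister's side (x of crank_knob in the frame of pump above 0.039 m and angular speed of flywheel below 0.05 rad/s and contact force between flywheel and anything else below 0.3 N), for 0.5 s.
2. then the lock lever is thrown over (value of joint lock above 0.85 rad), for 0.1 s.
At the end, for the whole second after the job is handed in: The flywheel, let go, stands still by itself with its knob on the pump's canister side (within 45 degrees of the pump's x axis), which it does only near top dead centre, where the push needed has just died away past the resistance peak; and the lock lever is over by at least 0.85 of its 1.0 rad (x of crank_knob in the frame of pump above 0.039 m and angular speed of flywheel below 0.05 rad/s and value of joint lock above 0.85 rad); the robot touches nothing.
It fails at once if the flywheel ran on over the top, its knob swinging round to the lever's side (y of crank_knob in the frame of pump below -0.043 m).
It fails at once if more than 30 N of contact on the flywheel and its knob (contact force between flywheel and anything else above 30 N).
It fails at once if the espresso cup was shifted by 20 mm or tipped (distance of cup from where it was at the start of the episode above 0.02 m or angle between cup's own z axis and vertical above 0.3 rad).
It fails at once if a die or game piece was shifted by 20 mm (distance of any of die_a, die_b, piece_a, piece_b from where it was at the start of the episode above 0.02 m).
It also fails if it takes over 72 s, if anything falls off the work surface, if the arm or the gripper's body presses on something with over 40 N, if the wrist force passes 120 N, or if a joint passes its speed limit or range.

### The arm

A 6-joint arm with a two-finger parallel gripper is mounted at the origin on the work surface. World frame = base frame: x ahead of the robot, y to its left, z up, the work surface at z = 0. Lengths are in m, angles in rad, forces in N, time in s.
With the tool pointing down it reaches from about 0.375 to 0.975 m from the base axis. Payload 3.8 kg.
Tool frame: the origin (TCP) lies midway between the tips of the shut fingers; the grasp point (between the pads) lies 19 mm behind it; z points along the fingers, y is the line along which they close (so a half turn about z gives the same grasp; the last joint's range is limited). The gripper opens to 88 mm and grips with 3 to 60 N. Pads are 18 mm wide; open, the fingers measure 123 mm over their backs; the gripper's body (75 mm by 187 mm) begins 45 mm behind the grasp point.
Start: joints at [1.286, 0.264, 1.604, -0, 1.274, -0.037], TCP at [0.166, 0.654, 0.239] pointing down, gripper open.
Joint ranges: [-2.63, 2.63], [-0.94, 2.18], [0.31, 2.57], [-1.31, 4.45], [0, 2.66], [-2.55, 2.55]. Speed limits (rad/s): [2.57, 2.57, 3.14, 3.14, 3.14, 3.14].

### API

Orientations are given as a rotation vector (axis times angle).
In Python, from cell import manip, inverse_kinematics, cams, order gives the robot as it stands. Calls block until the motion is done:
- manip.move_pose(position, orientation): joint-space move of the TCP to a pose.
- manip.move_linear(position, rate=0.15, rot=None): straight line of the TCP; rot=None keeps the orientation; rate is the mean speed in m/s.
- manip.set_joints(angles): joint-space move.
- manip.set_gripper(opening, force=None): finger opening in m; force is the grip in N (None keeps the last); returns when the fingers have stopped.
- manip.dwell(seconds).
- inverse_kinematics(position, orientation): joint angles nearest the present ones, or None.
- manip.state(): the state.
- cams.capture(name): name is "scene" or "top"; returns a dict with "image" (384x512x3 uint8, blue, green, red), "z_map" (384x512 float32, m along the optical axis (not along the pixel's ray), 0 where there is no reading), "intrinsics" (3x3 intrinsics, pixels), "position" and "orientation" of the camera in the world. Camera axes: x right, y down, z forward; pixel columns grow to the right and rows downward; lengths in m; the calibration is good to about 2 mm. A picture is of the moment at which its call begins.
A pose or a line that the arm cannot do raises manip.IKError and nothing moves.
- order.close_job(): hands the job in; it is judged then, once.
The state is a dict: "clock": time; "joint_pos": joint angles; "joint_velocities": joint speeds; "tau": joint torques, N m; "tool_pos": TCP position; "tcp_rot": TCP orientation; "contact_force": force on the tool from outside, world axes, zero at the start; "moment": the same for the moment, N m; "gripper_width": finger opening in m; "grasp_force": force on a finger pad.
Only numpy, scipy, OpenCV 4.12 (cv2) and the standard library are available. Lean on these libraries where they do the work, as an engineer would, in place of code of your own. Each camera call takes 0.05 s, during which the arm holds its last target. There are 200 camera calls.

## Working session

There is one attempt and no reset: what is moved stays moved. The work goes in short steps, each a Python script; the robot and the scene stay as the last script left them, time stands still between calls to the robot, and variables do not carry over. Pictures are saved under pics/ and viewed, at most 10 in all, crops included, and the job is handed in when it is done.

```bash
ls; mkdir -p pics; python3 - <<'E'
from cell import manip,cams
import cv2,numpy as np
for n in("scene","top"):
    c=cams.capture(n);cv2.imwrite(f"pics/{n}0.png",c["image"]);np.savez(f"{n}0.npz",**c);print(n,c["position"],c["orientation"],c["intrinsics"])
print(manip.state())
E
```

```text
pics
scene [0.91624646 0.75998278 0.89433014] [-0.81304178 -2.66770503  0.98493474] [[412.32091354   0.         262.26427955]
 [  0.         412.32091354 194.0796336 ]
 [  0.           0.           1.        ]]
top [0.32328101 0.19494399 1.23002337] [-2.19382912  2.02327444 -0.21704928] [[482.07120607   0.         255.0273434 ]
 [  0.         482.07120607 190.48794457]
 [  0.           0.           1.        ]]
{'clock': 0.1, 'joint_pos': array([ 1.28608007e+00,  2.64649001e-01,  1.60519822e+00, -2.80263528e-05,
        1.27371991e+00, -3.69101834e-02]), 'joint_velocities': array([-0.00089977, -0.00218023, -0.00118458,  0.00081601, -0.00019221,
       -0.00072123]), 'tau': array([-2.56095655e-04, -5.03615677e+01, -3.58069789e+01,  7.30748009e-02,
        2.31718010e-02, -2.30237197e-05]), 'tool_pos': array([0.16540246, 0.65377066, 0.23755311]), 'tcp_rot': array([-3.88208855e-01, -3.11722130e+00,  3.06794745e-03]), 'contact_force': array([ 0.2996361 ,  0.49746664, -0.79823983]), 'moment': array([ 0.00647321, -0.04932112, -0.01767945]), 'grasp_force': 0.0, 'gripper_width': 0.08796466587995994}
```

View pics/scene0.png

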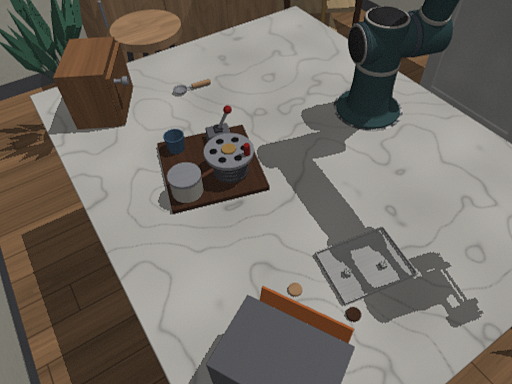

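View pics/top0.png

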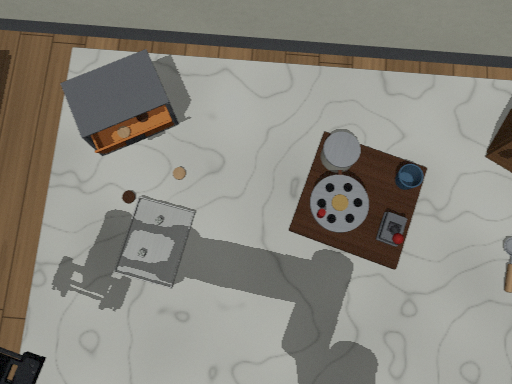

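The scene view shows the pump board, with the lever at about (226,112). In the top view the wheel's boss is at (340,203), the red knob at (321,212), the lever tip at (398,239), the canister at (342,150) and the cup at (410,176). The dice tray is far off to the left.

```bash
cat > h.py <<'E'
import numpy as np,cv2
from scipy.spatial.transform import Rotation as R
def ray(c,u,v,z):
    K=c["intrinsics"];d=R.from_rotvec(c["orientation"]).apply(np.linalg.solve(K,[u,v,1]));p=c["position"]
    return p+d*(z-p[2])/d[2]
def blobs(c,lo,hi,amin=8):
    h=cv2.cvtColor(c["image"],cv2.COLOR_BGR2HSV);m=cv2.inRange(h,np.array(lo),np.array(hi))
    if lo[0]==0: m|=cv2.inRange(h,np.array([172,lo[1],lo[2]]),np.array([180,255,255]))
    n,_,s,ce=cv2.connectedComponentsWithStats(m)
    return [(s[i,4],ce[i],s[i,:4]) for i in range(1,n) if s[i,4]>=amin]
E
python3 - <<'E'
from h import *
np.set_printoptions(precision=4,suppress=True)
for n in("scene","top"):
    c=dict(np.load(f"{n}0.npz"))
    print(n)
    for nm,lo,hi,zs in(("red",[0,170,90],[5,255,255],(.124,.122)),("brass",[15,100,120],[30,255,255],(.112,)),("blue",[98,120,40],[115,255,255],(.05,))):
        for a,ce,b in blobs(c,lo,hi): print(nm,a,ce,b,*[ray(c,*ce,z)[:2] for z in zs])
    for (u,v) in ([(342,150)] if n=="top" else [(185,176)]): print("can",ray(c,u,v,.088)[:2])
E
```

```text
scene
red 24 [227.3333 108.125 ] [225 106   6   5] [ 0.467  -0.1288] [ 0.4659 -0.1311]
red 18 [246.0556 144.8889] [244 143   5   5] [0.5059 0.0382] [0.5049 0.0363]
brass 1124 [145.3577  26.7011] [110  10  71  35] [ 0.4668 -0.75  ]
brass 8 [206.5    80.625] [205  80   5   3] [ 0.4436 -0.3044]
brass 13 [197.8462  83.2308] [195  82   8   4] [ 0.4736 -0.3078]
brass 23 [28.6522 92.6522] [21 90 15  6] [ 0.9421 -0.5728]
brass 9 [  4.2222 117.2222] [  3 115   3   6] [ 1.0334 -0.4878]
brass 11 [ 13.5455 115.8182] [ 11 114   6   5] [ 1.0085 -0.4786]
brass 102 [228.1863 147.9412] [222 144  14   9] [0.5466 0.0094]
brass 15 [ 16.9333 157.    ] [ 14 155   8   5] [ 1.0406 -0.2875]
brass 9 [ 10.6667 161.3333] [ 10 159   3   6] [ 1.0587 -0.2797]
brass 20 [  2.5  163.35] [  0 160   7   8] [ 1.0787 -0.2842]
brass 12 [ 59.8333 214.9167] [ 58 213   6   5] [ 1.     -0.0195]
brass 16 [ 45.     221.0625] [ 41 219   9   6] [ 1.0348 -0.021 ]
brass 23 [ 32.0435 226.3478] [ 25 223  15   7] [ 1.0645 -0.0225]
brass 10 [ 20.7 240.5] [ 19 237   4   8] [1.0963 0.0042]
brass 17 [  8.8824 244.4118] [  4 241  10   9] [
[... 2282 characters left out ...]
25.2 229.7] [ 24 226   3   8] [0.4228 0.7331]
brass 396 [ 18.3131 286.0934] [ 10 235  16  82] [0.2944 0.7258]
brass 15 [ 25.6    290.7333] [ 25 288   3   8] [0.2855 0.7075]
brass 98 [ 12.0612 333.9388] [  8 319  10  31] [0.19   0.7207]
brass 9 [ 19.7778 324.    ] [ 19 320   3   9] [0.2125 0.7075]
brass 12 [ 17.3333 338.0833] [ 16 334   3   9] [0.1822 0.7074]
blue 54 [406.6296 170.1667] [398 165  18  12] [ 0.6557 -0.169 ]
blue 33 [418.8182 175.9091] [416 170   6  14] [ 0.6432 -0.1999]
blue 13 [413.3077 176.8462] [410 175   7   7] [ 0.6397 -0.1861]
blue 39 [400.7692 182.8974] [396 178  13  11] [ 0.6214 -0.1548]
blue 17 [407.5294 182.4118] [404 180   9   5] [ 0.6241 -0.1718]
can [0.6834 0.0027]
```

The sizes check out: knob to boss is about 55 mm, and boss to canister about 137 mm. That gives a pump yaw of about -0.27. I'll cage the knob loosely between the fingers and approach it.

```bash
cat >> h.py <<'E'
C=np.array([.5473,.007]); YAW=-.27
def rot(th,k):  # tool down, tool y along tangent at world angle th
    a=th/2+k*np.pi/2
    return np.array([np.cos(a),np.sin(a),0])*np.pi
def pos(th,z,r=.055): return np.array([C[0]+r*np.cos(th),C[1]+r*np.sin(th),z])
E
python3 - <<'E'
from h import *
from cell import manip,inverse_kinematics as ik
np.set_printoptions(precision=3,suppress=True)
c=dict(np.load("top0.npz"));p=ray(c,321.36,212.1,.140)[:2]-C;th=np.arctan2(p[1],p[0]);print(p,np.hypot(*p),th,"pump ang",th-YAW)
for k in(0,1):
    for t in np.arange(th,th-2.9,-.7): print(k,t,ik(pos(t,.115),rot(t,k)))
E
```

```text
[-0.032  0.045] 0.055543079219590695 2.1890577065322283 pump ang 2.4590577065322283
0 2.1890577065322283 [ 0.052  0.081  2.06  -0.     1.001 -0.566]
0 1.4890577065322284 [ 0.067  0.15   1.983 -0.     1.009  0.148]
0 0.7890577065322284 [ 0.036  0.208  1.914 -0.     1.02   0.818]
0 0.08905770653222866 [-0.022  0.233  1.883  0.     1.026  1.46 ]
0 -0.6109422934677715 [-0.083  0.217  1.903 -0.     1.022  2.098]
1 2.1890577065322283 None
1 1.4890577065322284 None
1 0.7890577065322284 [ 0.036  0.208  1.914  0.     1.02  -2.324]
1 0.08905770653222866 [-0.022  0.233  1.883 -0.     1.026 -1.681]
1 -0.6109422934677715 [-0.083  0.217  1.903 -0.     1.022 -1.043]
```

```bash
python3 - <<'E'
from h import *
from cell import manip,cams
np.set_printoptions(precision=3,suppress=True)
th=2.189
manip.move_pose(pos(th,.26),rot(th,0));manip.set_gripper(.05,5)
manip.move_linear(pos(th,.17),.15);manip.dwell(.3)
print(manip.state()["contact_force"])
manip.move_linear(pos(th,.117),.08);s=manip.state();print(s["clock"],s["contact_force"],s["tool_pos"],pos(th,.117))
manip.set_gripper(.026,3);manip.dwell(.2);s=manip.state();print(s["clock"],s["contact_force"],s["gripper_width"],s["grasp_force"])
E
```

```text
[-0.571  0.083 -0.39 ]
5.1417 [-0.734 -0.107 -0.335] [0.516 0.052 0.117] [0.515 0.052 0.117]
5.875 [-1.235 -0.741 -0.058] 0.025858535473259593 0.0
```

```bash
cat >> h.py <<'E'
def tang(manip,th,n=4):
    f=[]
    for _ in range(n):
        manip.dwell(.03);f.append(manip.state()["contact_force"])
    f=np.mean(f,0);return -(f[0]*np.sin(th)-f[1]*np.cos(th)),f
E
python3 - <<'E'
from h import *
from cell import manip
th=2.189;mx=0
F,f=tang(manip,th);print("base",F)
while th>2.189-2.9:
    th-=.05
    manip.move_linear(pos(th,.117),.025,rot(th,0))
    F,f=tang(manip,th);mx=max(mx,F)
    print(f"{th:.3f} {F:.2f} {np.linalg.norm(f):.1f}",end=" | ")
    if F>18 or (mx>7.5 and F<6): break
s=manip.state();print(s["clock"],s["tool_pos"],pos(th,.117));open("th","w").write(str(th))
E
```

```text
base 0.19882133303368266
2.139 0.26 0.4 | 2.089 0.74 0.8 | 2.039 0.29 0.8 | 1.989 0.76 0.9 | 1.939 0.60 0.8 | 1.889 0.96 1.1 | 1.839 1.10 1.1 | 1.789 1.32 1.4 | 1.739 1.72 1.8 | 1.689 1.68 1.9 | 1.639 1.85 2.1 | 1.589 2.25 2.6 | 1.539 2.62 3.0 | 1.489 3.38 3.8 | 1.439 4.13 4.7 | 1.389 4.19 4.7 | 1.339 5.29 6.1 | 1.289 5.55 6.5 | 1.239 5.76 6.9 | 1.189 6.29 7.4 | 1.139 5.94 7.2 | 1.089 5.94 7.3 | 1.039 5.98 7.3 | 0.989 6.01 7.1 | 0.939 5.90 7.2 | 0.889 5.78 7.1 | 0.839 5.76 7.2 | 0.789 6.17 7.2 | 0.739 6.23 7.6 | 0.689 5.97 7.4 | 0.639 6.25 7.5 | 0.589 5.88 6.9 | 0.539 5.82 6.3 | 0.489 -0.20 0.4 | 0.439 0.39 0.4 | 0.389 -0.03 0.3 | 0.339 0.35 0.7 | 0.289 0.12 0.5 | 0.239 0.17 0.3 | 0.189 0.16 0.4 | 0.139 -0.13 0.2 | 0.089 -0.35 0.4 | 0.039 0.15 0.4 | -0.011 -0.08 0.4 | -0.061 0.41 0.5 | -0.111 0.13 0.1 | -0.161 -0.11 0.3 | -0.211 0.20 0.4 | -0.261 -0.01 0.3 | -0.311 -0.07 0.6 | -0.361 0.26 0.3 | -0.411 -0.22 0.4 | -0.461 -0.36 0.4 | -0.511 0.39 0.8 | -0.561 -0.34 0.5 | -0.611 -0.20 0.4 | -0.661 -0.33 0.6 | -0.711 -0.04 0.0 | 28.725 [ 0.58904174 -0.02881603  0.11699456] [ 0.58897403 -0.02889255  0.117     ]
```

```bash
python3 - <<'E'
from h import *
from cell import manip,cams
s=manip.state();print(s["gripper_width"],s["clock"],s["contact_force"])
c=cams.capture("scene");cv2.imwrite("pics/s1.png",cv2.resize(c["image"][80:240,130:340],None,fx=3.5,fy=3.5))
for n in("scene","top"):
    c=cams.capture(n)
    for a,ce,b in blobs(c,[0,170,90],[5,255,255],4): print(n,a,ce,b,ray(c,*ce,.130)[:2]-C)
E
```

```text
0.025837744233805176 28.725 [ 0.26719013 -0.24303718 -0.19817553]
scene 19 [243.36842105 148.52631579] [241 147   6   4] [-0.02468352  0.04478223]
top 36 [318.61111111 206.13888889] [316 203   6   7] [-0.01697385  0.05103334]
```

View pics/s1.png

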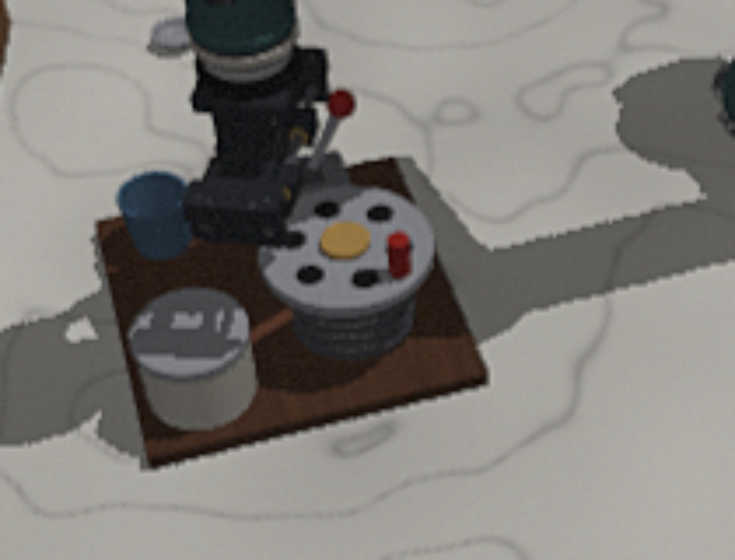

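The knob slipped out: the 3 N grip limit let the finger yield at 6 N, and the wheel sprang back to about 1.95 rad. I'll re-cage it with firmer finger holding, still with clearance so nothing is pinched, and use tighter stop checks.

```bash
python3 - <<'E'
from h import *
from cell import manip
np.set_printoptions(precision=3,suppress=True)
manip.move_linear(pos(-.711,.175),.2)
manip.set_gripper(.05,5)
th=1.95
manip.move_pose(pos(th,.175),rot(th,0));manip.move_linear(pos(th,.117),.12)
manip.set_gripper(.026,5);manip.set_gripper(.026,25)
s=manip.state();print(s["clock"],s["gripper_width"],s["grasp_force"],s["contact_force"])
mx=0;thp=th;last=0
while th>-.8:
    th-=.1 if mx<5 else .06 if not(mx>7.5 and F<6) else .035
    manip.move_linear(pos(th,.117),.04,rot(th,0))
    F,f=tang(manip,th,2);w=manip.state()["gripper_width"]
    if F>mx: mx,thp=F,th
    print(f"{th:.3f} {F:.2f} {np.linalg.norm(f):.1f} {w*1e3:.1f}",end=" | ")
    if F>17 or w>.030 or last-F>3.5 or (mx>7.5 and F<2.7): break
    last=F
F,f=tang(manip,th,4)
s=manip.state();print("\nend",F,s["clock"],thp,mx,s["grasp_force"]);open("th","w").write(str(th))
E
```

```text
33.375 0.026159101400343058 0.0 [0.198 0.157 0.461]
1.850 -0.14 0.5 26.1 | 1.750 0.43 0.5 25.7 | 1.650 1.24 1.3 26.1 | 1.550 1.89 2.3 26.3 | 1.450 2.51 2.6 26.0 | 1.350 3.08 3.3 26.1 | 1.250 4.12 4.4 25.9 | 1.150 4.11 5.2 26.1 | 1.050 5.16 5.9 26.2 | 0.990 5.99 7.8 26.0 | 0.930 6.79 8.2 25.9 | 0.870 6.82 8.5 26.0 | 0.810 6.56 8.5 25.8 | 0.750 7.70 9.4 26.1 | 0.690 7.51 9.5 26.0 | 0.630 7.16 9.5 26.3 | 0.570 6.57 8.8 26.3 | 0.510 6.81 9.4 26.1 | 0.450 5.50 8.1 26.0 | 0.415 6.64 8.7 26.3 | 0.355 6.00 8.1 26.0 | 0.320 5.75 8.0 25.7 | 0.285 5.56 7.1 26.0 | 0.250 4.72 6.8 26.0 | 0.215 5.06 6.5 26.1 | 0.180 4.60 6.1 26.0 | 0.145 2.86 4.3 26.1 | 0.110 3.98 4.8 26.3 | 0.075 3.83 4.5 25.9 | 0.040 2.09 2.6 26.2 | 
end 2.261537662659242 43.3083 0.7499999999999989 7.695279972656852 0.9599305910523981
```

```bash
python3 - <<'E'
from h import *
from cell import manip
th=float(open("th").read())
for d in(.04,):
    th-=d;manip.move_linear(pos(th,.117),.03,rot(th,0));F,f=tang(manip,th,4);print(th,F,f)
print("back")
for i in range(3):
    th+=.024;manip.move_linear(pos(th,.117),.03,rot(th,0));F,f=tang(manip,th,2);s=manip.state();print(th,F,f,s["grasp_force"],s["gripper_width"])
print(s["clock"]);open("th","w").write(str(th))
E
```

```text
-1.3253287356462806e-15 0.6743071240639354 [ 0.40154308  0.67430712 -0.60098116]
back
0.023999999999998675 -0.32225829383517035 [ 0.33717462 -0.31425738 -0.17634977] 0.0 0.026032687530879894
0.047999999999998676 -0.13270391873657314 [ 0.00623243 -0.13255755  0.16492649] 0.0 0.02608576599539097
0.07199999999999868 -0.38854947882922714 [ 0.65827301 -0.34208105 -0.00610781] 0.0 0.02603222506315589
44.6417
```

The force has vanished and doesn't follow the finger back, so the wheel is staying put. I'll lift clear and check.

```bash
python3 - <<'E'
from h import *
from cell import manip,cams
th=float(open("th").read())
manip.move_linear(pos(th,.19),.12)
Rz=lambda x,y,z:np.r_[C+np.array([[np.cos(YAW),-np.sin(YAW)],[np.sin(YAW),np.cos(YAW)]])@[x,y],z]
manip.move_pose(Rz(-.09,-.15,.19),rot(YAW,0));manip.set_gripper(0,10);manip.dwell(.1)
for n in("scene","top"):
  for k in range(2):
    c=cams.capture(n)
    for a,ce,b in blobs(c,[0,170,90],[5,255,255],4):
        p=ray(c,*ce,.130 if n=="scene" else .138)[:2]-C;print(n,a,ce,p,np.arctan2(p[1],p[0])-YAW)
    if k==0: manip.dwell(.2)
  cv2.imwrite(f"pics/{n}2.png",c["image"][70:280,120:440] if n=="scene" else c["image"][100:300,250:480])
s=manip.state();print(s["clock"],s["tool_pos"],s["gripper_width"])
E
```

```text
scene 20 [210.25 149.  ] [ 0.04961505 -0.0041538 ] 0.18647424074384528
scene 19 [210.21052632 148.89473684] [ 0.04950459 -0.00457311] 0.17788384235430188
top 41 [340.97560976 176.58536585] [0.05563282 0.00372725] 0.3368972670687711
top 38 [340.94736842 176.60526316] [0.05557975 0.00379086] 0.33810039193564456
47.5083 [ 0.42054079 -0.11358075  0.19002227] 0.0005800357116610807
```

View pics/scene2.png

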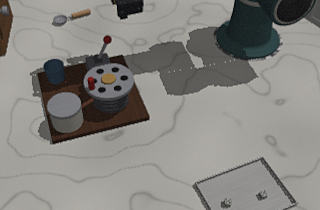

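In the scene crop the knob, at about (90,83), is on the canister side. It holds still between frames at pump x of about 52 mm, and the lever at (107,40) is still unlocked. Now I'll throw the lever.

```bash
python3 - <<'E'
from h import *
from cell import manip,cams
u=np.array([np.cos(YAW),np.sin(YAW)])
M=np.array([[u[0],-u[1]],[u[1],u[0]]]);P=lambda x,y,z:np.r_[C+M@[x,y],z]
manip.move_linear(P(-.09,-.15,.113),.12);manip.dwell(.1)
b=manip.state()["contact_force"][:2]@u
x=-.07;manip.move_linear(P(x,-.15,.113),.08)
while x<.03:
    x+=.01 if x<0 else .004
    manip.move_linear(P(x,-.15,.113),.06)
    F=b-manip.state()["contact_force"][:2]@u;print(f"{x:.3f} {F:.1f}",end=" | ")
    if F>8: break
manip.move_linear(P(x-.03,-.15,.113),.1);manip.move_linear(P(x-.05,-.15,.2),.15)
manip.move_pose(P(-.12,-.12,.22),rot(YAW,0));manip.dwell(.1)
for n in("scene","top"):
    c=cams.capture(n)
    for a,ce,bb in blobs(c,[0,170,90],[5,255,255],4): print(n,a,ce,(ray(c,*ce,.125)[:2]-C)@M)
    if n=="scene":cv2.imwrite("pics/s3.png",cv2.resize(c["image"][80:240,130:340],None,fx=3,fy=3))
print(manip.state()["clock"])
E
```

```text
-0.060 -0.4 | -0.050 0.5 | -0.040 -0.3 | -0.030 0.4 | -0.020 0.1 | -0.010 -0.3 | 0.000 -0.1 | 0.004 0.6 | 0.008 0.9 | 0.012 0.3 | 0.016 5.1 | 0.020 16.4 | scene 19 [210.21052632 148.89473684] [0.04823873 0.00346347]
top 39 [340.92307692 176.51282051] [0.05654141 0.01737645]
54.1333
```

View pics/s3.png

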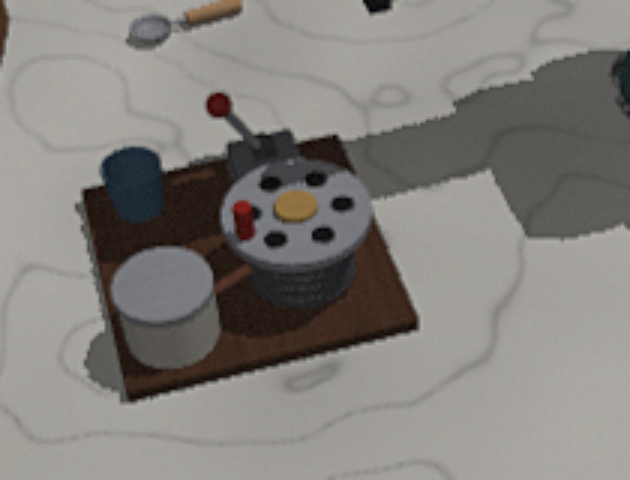

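The lever tip, at (218,104), now leans fully over to the far side, and I felt the end stop at x of about 16 mm. The knob at (243,220) hasn't moved and the cup hasn't been disturbed, so I'll hand the job in.

```bash
python3 -c "
from cell import order
print(order.close_job())"
```

```text
the job is handed in; nothing more can be done
None
```

The job is handed in at about 54 s: after one slip on the first try (the wheel sprang back), the wheel was turned past its peak and stands by itself with the knob at pump x of about 52 mm, the lock lever is at its far stop, and the cup looked undisturbed in the last picture; no verdict came back.

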